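# Find the hidden catch in the finger channel and open the snack drawer

### The arm

A 6-joint arm with a two-finger parallel gripper is mounted at the origin on the work surface. World frame = base frame: x ahead of the robot, y to its left, z up, the work surface at z = 0. Lengths are in m, angles in rad, forces in N, time in s.
With the tool pointing down it reaches from about 0.375 to 0.9 m from the base axis. Payload 3.1 kg.
Tool frame: the origin (TCP) lies at the centre of the arm's flange, where the gripper is bolted on; the fingertips stand 182 mm ahead of it and the grasp point (between the pads) lies 164 mm ahead of it; z points along the fingers, y is the line along which they close (so a half turn about z gives the same grasp; the last joint's range is limited). The gripper opens to 87 mm and grips with 3 to 60 N. Pads are 19 mm wide; open, the fingers measure 117 mm over their backs; the gripper's body (75 mm by 190 mm) begins 51 mm behind the grasp point.
Start: joints at [1.163, 0.527, 1.433, -0, 1.181, -0.178], TCP at [0.142, 0.609, 0.405] pointing down, gripper open.
Joint ranges: [-3.08, 3.08], [-0.75, 2.2], [0.22, 2.44], [-1.43, 4.57], [0, 2.65], [-2.85, 2.85]. Speed limits (rad/s): [2.79, 2.79, 3.14, 3.14, 3.14, 3.14].

### API

Orientations are given as a unit quaternion [x, y, z, w].
In Python, from rig import * gives the robot as it stands.
- The arm moves only by the tool move_arm, never from a script. Its argument "commands" is a list that holds one entry, the list of rows, each a list of 6 numbers: the shift along the tool's x, y, z in units of 40 mm (1.0 is 40 mm), then the turn, a rotation vector about the tool's x, y, z in rad. A call has 1 to 12 rows; each row is the pose to reach, as a shift and turn from the pose commanded when the call began, along the tool's axes at that moment; what a row does not reach only later rows make up. A row lasts 1/8 s, in which the tool goes at most 62.5 mm and 10.7 degrees, less where a joint would pass 70% of its speed; a pose out of reach is approached as far as the arm can. A call with a gripper value outside its range is refused whole. "claw" is the closure, from -1 (fully open) to 1 (shut), so that 0 is half open, set as the call begins (left out, the last holds). The fingers move at their own pace and stop on an object; "squeeze" is the grip in N (left out, the last holds). Time passes only in rows, so rows that repeat a pose let the fingers close. It gives the time, the measured TCP pose, the force, the opening and the grip force at its end, in the units of the state.
- get_obs(): the state, without advancing time (a new reading comes with each control period).
- camera(name): name is "scene" or "side" or "wrist"; returns a dict with "pixels" (400x640x3 uint8, blue, green, red), "range_z" (400x640 float32, m along the optical axis (not along the pixel's ray), 0 where there is no reading), "camera_matrix" (3x3 intrinsics, pixels), "D" ([k1, k2, p1, p2, k3] as OpenCV has them; the pictures are not rectified), "extrinsics" (4x4, takes a point from world to camera coordinates). Camera axes: x right, y up, looking along -z (the intrinsics and any distortion apply to the point x, -y, -z); pixel columns grow to the right and rows downward; lengths in m; the calibration is good to about 2 mm. A picture is of the moment at which its call begins.
- hand_in(): hands the job in; it is judged then, once.
The state is a dict: "time": time; "q": joint angles; "joint_velocities": joint speeds; "joint_torque": joint torques, N m; "position": TCP position; "tool_rot": TCP orientation; "ft_force": force on the tool from outside, world axes, zero at the start; "moment": the same for the moment, N m; "grip_width": finger opening in m; "grip_force": force on a finger pad.
Only numpy, scipy, OpenCV 4.12 (cv2) and the standard library are available. Lean on these libraries where they do the work, as an engineer would, in place of code of your own. Each camera call takes 0.05 s, during which the arm holds its last target. There are 200 camera calls.

### The job

The snack drawer is held shut by a child-safe catch hidden under a flush tab somewhere along the floor of its finger channel. Feel along the channel with light pressure until the fingertip sinks into the catch, press it down so that the drawer springs ajar, then draw the front out until the drawer is fully open and let go. Be gentle: never press or pull hard on anything, and leave the cup, saucer and canister standing where they are.

Things in the scene. Friction and masses are not known exactly. Their poses are not given: they have to be found in the camera images.
- counter: Fixed snack counter on the walnut island: 500 mm wide, 300 mm deep, 105 mm high, pale stone top. Origin: on the island surface (height 0) below the middle of the closed drawer front's face. x points into the unit (the drawer opens towards -x), y along its front to the left, z up. The stone top begins at x = 64 mm; in front of it lies the finger channel, then the drawer front.
- channel (a point): Middle of the black finger channel's floor, on the surface: x = 41, y = 0, z = 90 mm in the counter's frame, axes the same. The channel is open above, 46 mm wide (x = 18 to 64 mm), 468 mm long, 15 mm deep. The floor is a strip on a rubber bed that gives 1 mm per 8 N; the walls are hard. The catch's middle is not here but up to 70 mm to either side along y.
- catch (a joint): Travel of the catch, m: 0 up, 0.008 fully down. A black sprung tab, 59 mm long (along y), across the channel floor, flush and of the same colour: hard to see. A fingertip wholly over it sinks in, from 2 N on, 1.25 mm per newton; near its ends a finger is stopped by the edge of the hard strip, so press towards its middle. At 6.5 mm (7 N) the drawer unlocks; fully down takes 8.5 N. It springs back.
- drawer (a joint): Opening of the drawer, m: 0 shut and locked, 0.14 fully open against its end stop. Once the catch is pressed a spring kicks it 25 to 45 mm out towards -x; from there it slides with about 1 N of friction plus some damping and stays where it is left. It weighs 1.4 to 2.6 kg.
- front_edge (a point): On the drawer: middle of the rear upper edge of its walnut front (x = 18, y = 0, z = 104 mm in the counter's frame while shut), axes as the counter's. The front is 18 mm thick, 496 mm wide, from z = 6 to 104 mm; its rear face rises 14 mm above the channel floor, and a finger standing in the channel pulls on it. Walls, dividers and pots in the drawer reach no higher than z = 50 mm.
- cup: Purple polypropylene cup, 74 mm across the rim, 85 mm high, on the stone top; origin at the centre of its underside. Bystander.
- saucer: White porcelain saucer, 120 mm across, 16 mm high, on the stone top; origin at the centre of its underside. Bystander.
- canister: Closed steel canister, 86 mm across, 105 mm high, on the stone top; origin at the centre of its underside. Bystander.

How it is judged:
On the way, in this order (a step that is already met when the one before it is completed fails the run):
1. the hidden catch is pressed down (more than 5.5 mm) (value of joint catch above 0.0055 m), for 0.03 s.
2. the drawer is drawn out by more than 90 mm (value of joint drawer above 0.09 m), for 0.1 s.
At the end, for the whole second after the job is handed in: The drawer stands fully open (more than 128 of its 140 mm) and at rest, the catch has sprung back up (within 3 mm), and cup, saucer and canister are within 15 mm of where they stood (value of joint drawer above 0.128 m and velocity of joint drawer below 0.02 m/s and value of joint catch below 0.003 m and distance of each of cup, saucer, canister from where it was at the start of the episode below 0.015 m); the robot touches nothing.
It fails at once if the gripper or arm presses, pulls or knocks on anything with more than 40 N (contact force between any of the fingers, the arm and anything else above 40 N).
It fails at once if the cup, saucer or canister is knocked (moved more than 25 mm or tipped by more than 0.3 rad) (distance of any of cup, saucer, canister from where it was at the start of the episode above 0.025 m or angle between any of cup, canister's own z axis and vertical above 0.3 rad).
It also fails if it takes over 69 s, if anything falls off the work surface, if the arm or the gripper's body presses on something with over 40 N, if the wrist force passes 120 N, or if a joint passes its speed limit or range.

## Working session

There is one attempt and no reset: what is moved stays moved. The work goes in short steps, Python scripts to look and compute and a tool call to move; the robot and the scene stay as the last step left them, time stands still between calls to the robot, and variables do not carry over. Pictures are saved under pics/ and viewed, at most 10 in all, crops included, and the job is handed in when it is done.

Besides the shell and the picture viewer there is one more tool, called as name(argument=value, ...) on one line, values as JSON. move_arm: Moves the arm, as the interface text tells. Its arguments: {"type":"object","properties":{"commands":{"type":"array","items":{"type":"array","items":{"type":"array","items":{"type":"number"}}}},"claw":{"type":"number"},"squeeze":{"type":"number"}},"required":["commands"]}

```bash
mkdir -p pics; cat > h.py <<'E'
from rig import *
import numpy as np, cv2
from scipy.spatial.transform import Rotation as R
def cloud(c):
    z=c["range_z"];K=np.array(c["camera_matrix"]);h,w=z.shape
    u,v=np.meshgrid(np.arange(w),np.arange(h))
    p=cv2.undistortPoints(np.stack([u,v],-1).reshape(-1,1,2).astype(np.float64),K,np.array(c["D"],float)).reshape(h,w,2)
    P=np.stack([p[...,0]*z,-p[...,1]*z,-z],-1)
    E=np.array(c["extrinsics"]);W=(P-E[:3,3])@E[:3,:3]
    W[z==0]=np.nan
    return W
E
python3 - <<'E'
from h import *
o=get_obs();print({k:np.round(v,3) for k,v in o.items()})
for n in("scene","side"):
    c=camera(n);cv2.imwrite(f"pics/{n}0.png",c["pixels"]);np.save(f"{n}0.npy",cloud(c))
    E=np.array(c["extrinsics"]);print(n,-E[:3,:3].T@E[:3,3])
E
```

```text
{'time': np.float64(0.0), 'q': array([ 1.162,  0.528,  1.434, -0.   ,  1.181, -0.179]), 'joint_velocities': array([-0.001, -0.001,  0.001, -0.   ,  0.001,  0.001]), 'joint_torque': array([ 1.0000e-03, -4.4004e+01, -1.7659e+01,  6.4000e-02,  5.8000e-02,
       -0.0000e+00]), 'position': array([0.142, 0.608, 0.404]), 'tool_rot': array([ 0.115,  0.993, -0.001, -0.   ]), 'ft_force': array([-0.079,  0.203,  0.059]), 'moment': array([ 0.034,  0.012, -0.007]), 'grip_force': np.float64(0.0), 'grip_width': np.float64(0.087)}
scene [1.23528041 0.02132475 0.65794029]
side [ 0.59765204 -0.73957622  0.62970299]
```

View pics/scene0.png

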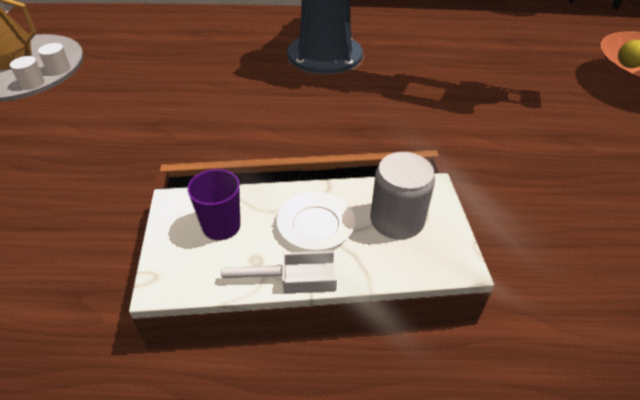

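View pics/side0.png

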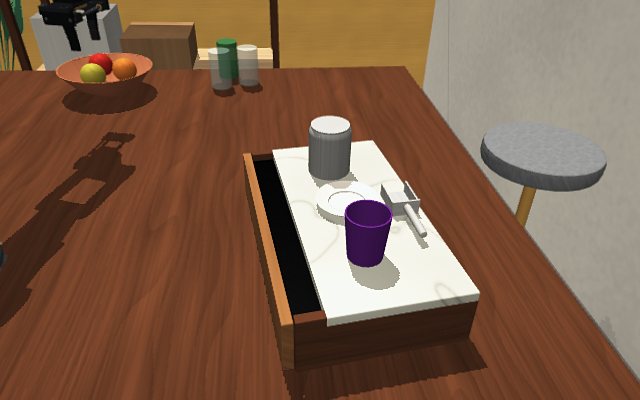

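The scene view shows the counter roughly square to the robot: drawer front at rows 155–170 and black channel just below it, cup at (216,205), saucer at (316,222) and canister at (402,195). The side view shows the channel clear along its length, from (262,160) to (300,315).

```bash
python3 - <<'E'
from h import *
for n in("scene0","side0"):
    W=np.load(n+".npy");im=cv2.imread(f"pics/{n}.png")
    ok=(abs(W[...,2]-.1045)<.006)&(W[...,0]>.3)&(W[...,0]<1.0)&(abs(W[...,1])<.4)
    ok=cv2.morphologyEx(ok.astype(np.uint8),cv2.MORPH_OPEN,np.ones((2,2)))>0
    P=W[ok][:,:2];print(n,ok.sum(),np.nanmedian(W[ok][:,2]),cv2.minAreaRect((P*1000).astype(np.float32)))
    white=ok&(im.min(-1)>90); P=W[white][:,:2];r=cv2.minAreaRect((P*1000).astype(np.float32));print(" stone",np.median(W[white][:,2]),r,cv2.boxPoints(r).round().tolist())
    br=ok&(im[...,2]>90)&(im[...,0]<60)
    n_,l,s,_=cv2.connectedComponentsWithStats(br.astype(np.uint8));k=1+np.argmax(s[1:,4]);P=W[l==k][:,:2]
    r=cv2.minAreaRect((P*1000).astype(np.float32));print(" wood",np.median(W[l==k][:,2]),s[k],r,cv2.boxPoints(r).round().tolist())
    blk=(W[...,2]>.075)&(W[...,2]<.097)&(im.max(-1)<25)&(abs(W[...,1])<.4)&(W[...,0]>.3)
    P=W[blk];print(" black",blk.sum(),np.percentile(P,[2,50,98],axis=0).round(3).tolist())
E
```

```text
scene0 31299 0.10536782775487073 ((659.5369262695312, 10.780792236328125), (344.290771484375, 596.1956176757812), 14.630133628845215)
 stone nan ((nan, nan), (0.0, 0.0), 0.0) [[nan, nan], [nan, nan], [nan, nan], [nan, nan]]
 wood 0.10275402601695066 [223 159 158  10 298] ((587.5196533203125, -25.58416748046875), (6.68767786026001, 277.93072509765625), 7.43591833114624) [[566.0, 112.0], [602.0, -164.0], [609.0, -163.0], [573.0, 113.0]]
 black 1167 [[0.58, -0.252, 0.088], [0.603, -0.015, 0.091], [0.639, 0.099, 0.093]]
side0 18992 0.1039325007827604 ((749.5117797851562, 73.64541625976562), (371.3508605957031, 654.3779296875), 7.7050676345825195)
 stone nan ((777.8692626953125, 75.99453735351562), (308.8343505859375, 658.5352783203125), 7.481653213500977) [[582.0, 382.0], [668.0, -271.0], [974.0, -230.0], [888.0, 423.0]]
 wood 0.10454824771592128 [294 311  32  13 246] ((644.3509521484375, -264.8186340332031), (44.28608703613281, 16.38733673095703), 5.957272052764893) [[621.0, -259.0], [623.0, -275.0], [667.0, -271.0], [666.0, -254.0]]
 black 3895 [[0.575, -0.237, 0.087], [0.619, -0.084, 0.089], [0.655, 0.192, 0.091]]
```

```bash
python3 - <<'E'
from h import *
A=[]
for n in("scene0","side0"):
    W=np.load(n+".npy");im=cv2.imread(f"pics/{n}.png")
    ok=(abs(W[...,2]-.1045)<.004)&(W[...,0]>.3)&(W[...,0]<1.0)&(abs(W[...,1])<.4)
    s=(ok&(im.min(-1)>60)).astype(np.uint8);s=cv2.morphologyEx(s,cv2.MORPH_OPEN,np.ones((3,3)))
    _,l,st,_=cv2.connectedComponentsWithStats(s);k=1+np.argmax(st[1:,4]);P=W[l==k]
    r=cv2.minAreaRect((P[:,:2]*1000).astype(np.float32));print(n,"stone",np.median(P[:,2]),r,cv2.boxPoints(r).round().tolist())
    a=np.radians(7.5);ex=np.array([np.cos(a),np.sin(a)]);ey=np.array([-ex[1],ex[0]])
    q=W[...,:2]@np.stack([ex,ey],1)
    f=(l==k)
    # front edge of stone by y bins
    d=[(y,np.percentile(q[f&(abs(q[...,1]-y)<.01)][:,0],1)) for y in np.arange(-.3,.14,.02) if (f&(abs(q[...,1]-y)<.01)).sum()>20]
    d=np.array(d);print(" front edge slope/x",np.polyfit(d[:,0],d[:,1],1),d[:,1].round(3))
    w=ok&(im[...,2]>70)&(im[...,0]<70)&(q[...,0]<d[:,1].mean()-.03)
    Q=q[w];print(" wood",len(Q),np.percentile(Q,[1,5,50,95,99],axis=0).round(4).tolist(),np.polyfit(Q[:,1],Q[:,0],1))
    b=(W[...,2]>.08)&(W[...,2]<.097)&(im.max(-1)<25)&(abs(W[...,1])<.4)&(W[...,0]>.3)
    Q=q[b];print(" black",np.percentile(Q,[1,5,50,95,99],axis=0).round(4).tolist())
    for nm,m in(("can",(W[...,2]>.19)&(W[...,2]<.22)),("cup",(W[...,2]>.12)&(im[...,0]>im[...,1]*2)&(im[...,0]>40))):
        m&=(W[...,0]>.5)&(W[...,0]<1)&(abs(W[...,1])<.3);print(nm,m.sum(),np.percentile(q[m],[2,98],axis=0).round(3).tolist(),np.nanmax(W[m][:,2]))
E
```

```text
scene0 stone 0.10541389831478809 ((721.1282958984375, -9.635406494140625), (301.1440124511719, 501.3075866699219), 7.573160648345947) [[539.0, 219.0], [605.0, -278.0], [903.0, -238.0], [837.0, 259.0]]
 front edge slope/x [-0.07834287  0.65105961] [0.633 0.676 0.732 0.748 0.737 0.63  0.63  0.631 0.629 0.628 0.628 0.629
 0.628 0.63  0.631 0.63  0.632 0.769 0.76  0.724 0.576 0.568]
 wood 1776 [[0.5623, -0.3519], [0.564, -0.3457], [0.5766, -0.1376], [0.6109, 0.1364], [0.6202, 0.1447]] [0.00284331 0.57869514]
 black [[0.5828, -0.3348], [0.5853, -0.3256], [0.5956, -0.094], [0.6062, 0.0146], [0.6079, 0.0241]]
can 2425 [[0.696, -0.243], [0.771, 0.07]] 0.2128098958899919
cup 6013 [[0.683, -0.267], [0.85, 0.068]] 0.2128098958899919
side0 stone 0.10405782857883851 ((752.63720703125, -6.360870361328125), (237.18133544921875, 502.6556396484375), 7.340700626373291) [[603.0, 228.0], [667.0, -271.0], [902.0, -240.0], [838.0, 258.0]]
 front edge slope/x [2.69561893e-04 6.28032779e-01] [0.628 0.628 0.628 0.628 0.628 0.628 0.628 0.628 0.628 0.628 0.627 0.628
 0.628 0.628 0.628 0.628 0.628 0.628 0.628 0.628 0.629 0.629]
 wood 396 [[0.5624, -0.3537], [0.5627, -0.352], [0.5794, -0.2451], [0.5957, 0.135], [0.5975, 0.1441]] [-0.01809316  0.57401814]
 black [[0.5834, -0.3207], [0.5851, -0.3109], [0.6047, -0.1645], [0.6245, 0.0896], [0.6265, 0.1217]]
can 962 [[0.689, -0.01], [0.765, 0.066]] 0.21078252941227973
cup 3377 [[0.686, -0.273], [0.829, 0.058]] 0.21078252941227973
```

Counter pose: yaw 7.5°, origin about (0.573, −0.030), with the stone edge and rectangle sizes matching the given dimensions. Channel middle is at world (0.613, −0.024). I'll move above it with the gripper closed and the closing axis along the channel.

move_arm(commands=[[[-1.2,-1.0,0,0,0,-0.03],[-2.5,-2.1,0,0,0,-0.06],[-3.8,-3.2,0,0,0,-0.09],[-5.0,-4.2,0,0,0,-0.12],[-6.3,-5.3,0,0,0,-0.15],[-7.5,-6.3,0,0,0,-0.18],[-8.8,-7.4,0,0,0,-0.21],[-10.0,-8.4,0,0,0,-0.24],[-11.3,-9.5,0,0,0,-0.27],[-12.6,-10.6,0,0,0,-0.3],[-13.8,-11.6,0,0,0,-0.33],[-14.8,-12.5,0,0,0,-0.361]]], claw=1, squeeze=5)

```text
time: 1.6
position: [0.5912, 0.0053, 0.4044]
tool_rot: [-0.066, 0.998, 0.0, -0.0]
ft_force: [0.3, 0.2, -1.2]
grip_width: 0.0009
grip_force: 0.0
```

```bash
cat >> h.py <<'E'
a=np.radians(7.5);EX=np.array([np.cos(a),np.sin(a)]);EY=np.array([-EX[1],EX[0]]);O=.564*EX-.104*EY
def tc():
    o=get_obs();p=np.array(o["position"]);d=p[:2]-O;Rt=R.from_quat(o["tool_rot"]).as_matrix()
    t=p+Rt@[0,0,.182];dt=t[:2]-O
    print("t",round(float(o["time"]),2),"tip in counter mm",(1000*np.array([dt@EX,dt@EY,t[2]])).round(1),"tooly",Rt[:,1].round(3),"yawerr deg",np.degrees(np.arctan2(Rt[:2,1]@-EX,Rt[:2,1]@EY)).round(2),"F",np.round(o["ft_force"],2))
E
python3 - <<'E'
from h import *
tc();c=camera("wrist");W=cloud(c);im=c["pixels"]
cv2.imwrite("pics/w0.png",cv2.convertScaleAbs(im,alpha=3,beta=10))
E
```

```text
t 1.6 tip in counter mm [ 22.8  32.1 222.4] tooly [-0.131  0.991  0.001] yawerr deg 0.05 F [ 0.28  0.18 -1.18]
```

View pics/w0.png

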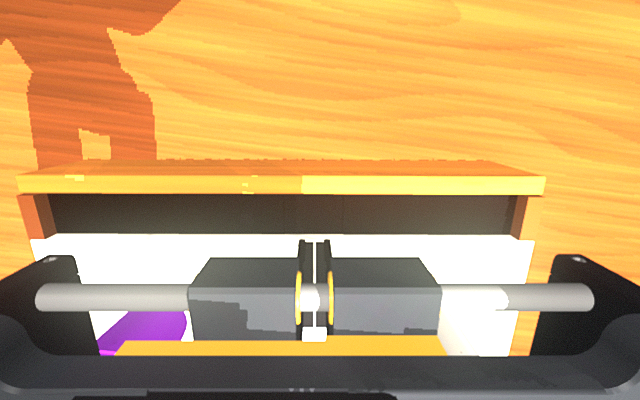

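The wrist view (brightened) shows the front's rear edge at row 193 and the dark channel at rows 195–233, columns 50–515. There may be a faint vertical seam near column 343, so I'll check it numerically and then feel for it.

```bash
python3 - <<'E'
from h import *
c=camera("wrist");W=cloud(c);im=c["pixels"].astype(float).sum(-1)
r=im[203:228];m=np.median(r,0);print(m[50:520].astype(int).tolist())
q=(W[...,:2]-O);y=q@EY
print([(u,round(float(np.nanmedian(y[210:222,u])*1000),1)) for u in range(60,520,40)],np.nanmedian(W[210:222,100:300,2]))
E
```

```text
[101, 76, 74, 72, 75, 75, 73, 74, 73, 74, 75, 74, 76, 74, 54, 45, 45, 44, 46, 48, 47, 47, 47, 48, 48, 49, 48, 48, 47, 51, 49, 49, 50, 48, 51, 50, 51, 51, 52, 52, 51, 51, 53, 51, 52, 53, 54, 54, 52, 53, 54, 54, 54, 54, 56, 55, 55, 54, 56, 56, 54, 56, 55, 55, 55, 57, 55, 55, 55, 56, 55, 57, 56, 57, 55, 58, 58, 57, 58, 58, 54, 59, 59, 59, 58, 59, 58, 59, 60, 58, 59, 59, 58, 61, 61, 58, 57, 59, 58, 61, 58, 58, 60, 59, 58, 60, 58, 58, 60, 62, 61, 59, 57, 61, 63, 61, 63, 61, 61, 60, 61, 61, 59, 62, 63, 62, 62, 62, 60, 62, 59, 61, 60, 60, 61, 59, 61, 62, 61, 62, 62, 62, 63, 60, 62, 60, 61, 63, 62, 61, 60, 61, 62, 61, 62, 62, 61, 60, 61, 61, 61, 59, 62, 61, 61, 60, 60, 61, 60, 60, 61, 61, 61, 61, 60, 59, 61, 60, 61, 60, 60, 60, 59, 60, 58, 61, 60, 59, 60, 60, 58, 59, 59, 59, 59, 61, 60, 62, 63, 60, 61, 62, 60, 60, 57, 58, 57, 59, 58, 59, 59, 58, 58, 57, 58, 58, 57, 58, 56, 58, 58, 59, 58, 59, 58, 58, 57, 58, 58, 56, 58, 57, 57, 57, 57, 60, 57, 58, 57, 56, 57, 59, 56, 54, 56, 57, 56, 58, 60, 60, 60, 59, 61, 59, 61, 61, 60, 61, 61, 61, 58, 60, 60, 60, 60, 61, 61, 63, 62, 63, 62, 63, 63, 61, 62
[... 269 characters left out ...]
 75, 76, 75, 76, 76, 75, 77, 77, 77, 76, 75, 77, 77, 76, 78, 77, 79, 78, 78, 78, 79, 79, 79, 79, 80, 79, 81, 81, 81, 81, 80, 81, 82, 80, 80, 82, 82, 82, 81, 82, 82, 82, 82, 83, 82, 83, 82, 82, 84, 84, 83, 84, 84, 84, 85, 84, 84, 85, 84, 85, 85, 87, 84, 87, 86, 85, 86, 86, 86, 85, 85, 85, 87, 85, 87, 86, 85, 87, 86, 86, 87, 86, 86, 86, 87, 86, 87, 86, 86, 85, 86, 85, 86, 86, 84, 85, 84, 86, 84, 85, 84, 85, 84, 84, 84, 84, 83, 84, 83, 81, 83, 82, 82, 80, 82, 80, 80, 80, 80, 79, 79, 78, 76, 76, 71, 69, 67, 64]
[(60, -233.9), (100, -196.9), (140, -155.6), (180, -114.1), (220, -73.5), (260, -32.8), (300, 7.9), (340, 48.5), (380, 89.0), (420, 129.5), (460, 169.8), (500, 210.5)] 0.08957940276950883
```

move_arm(commands=[[[-0.1,-0.3,0.8,0,0,0],[-0.45,-0.8,1.6,0,0,0],[-0.45,-0.8,2.4,0,0,0],[-0.45,-0.8,3.0,0,0,0],[-0.45,-0.8,3.0,0,0,0],[-0.45,-0.8,3.0,0,0,0]]])

```text
time: 2.45
position: [0.6126, -0.0219, 0.2854]
tool_rot: [-0.066, 0.998, -0.0, 0.0]
ft_force: [0.2, -0.3, 0.7]
grip_width: 0.0005
grip_force: 0.0
```

Steps in channel brightness hint at a tab around y ≈ −57…+3 mm, though weakly. I'll tap at y = −26 first, with small depths.

move_arm(commands=[[[0,-0.4,0,0,0,0],[0,-0.65,0,0,0,0],[0,-0.65,0.2,0,0,0],[0,-0.65,0.3,0,0,0],[0,-0.65,0.34,0,0,0],[0,-0.65,0.36,0,0,0],[0,-0.65,0.36,0,0,0]]])

```text
time: 3.32
position: [0.6155, -0.048, 0.2714]
tool_rot: [-0.066, 0.998, -0.0, -0.0]
ft_force: [-2.9, -1.7, 7.7]
grip_width: 0.0005
grip_force: 3.9
```

move_arm(commands=[[[0,0,0.02,0,0,0],[0,0,0.02,0,0,0]]])

```text
time: 3.58
position: [0.6155, -0.048, 0.2711]
tool_rot: [-0.066, 0.998, -0.0, -0.0]
ft_force: [-4.3, -1.7, 9.6]
grip_width: 0.0008
grip_force: 5.2
```

move_arm(commands=[[[0,0,-0.1,0,0,0],[0,0.7,-0.1,0,0,0],[0,1.45,-0.1,0,0,0],[0,1.45,-0.1,0,0,0],[0,1.45,-0.03,0,0,0],[0,1.45,0.0,0,0,0],[0,1.45,0.0,0,0,0]]])

```text
time: 4.45
position: [0.6084, 0.009, 0.2697]
tool_rot: [-0.065, 0.998, 0.0, 0.0]
ft_force: [-0.5, 2.8, 3.9]
grip_width: 0.0006
grip_force: 1.8
```

move_arm(commands=[[[0,0,0.03,0,0,0],[0,0,0.03,0,0,0]]])

```text
time: 4.7
position: [0.6084, 0.0092, 0.2686]
tool_rot: [-0.065, 0.998, -0.0, 0.0]
ft_force: [-0.2, 2.1, 3.9]
grip_width: 0.0
grip_force: 2.3
```

The tip sank 1.1 mm more with no rise in force, so this is the catch. Pressing down gently.

move_arm(commands=[[[0,0,0.03,0,0,0],[0,0,0.06,0,0,0],[0,0,0.08,0,0,0],[0,0,0.1,0,0,0],[0,0,0.11,0,0,0],[0,0,0.11,0,0,0]]])

```text
time: 5.45
position: [0.6084, 0.0093, 0.2646]
tool_rot: [-0.066, 0.998, -0.0, 0.001]
ft_force: [-1.0, 1.7, 7.5]
grip_width: 0.0005
grip_force: 3.7
```

```bash
python3 - <<'E'
from h import *
tc();c=camera("scene");cv2.imwrite("pics/s1.png",c["pixels"])
E
```

```text
t 5.45 tip in counter mm [40.6 33.6 82.6] tooly [-0.131  0.991 -0.001] yawerr deg 0.02 F [-0.96  1.68  7.52]
```

View pics/s1.png

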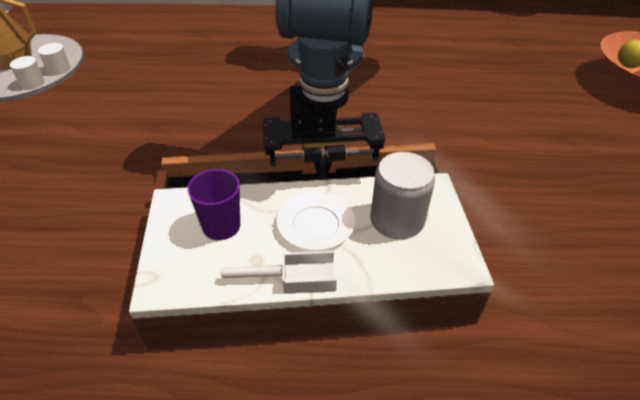

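The picture shows the gripper over the channel at (325,155). The front's upper edge is still at rows 155–170, so the drawer is still shut. At 7.5 N it's just about at the unlock point, so I'll press a little further.

move_arm(commands=[[[0,0,0.02,0,0,0],[0,0,0.035,0,0,0],[0,0,0.035,0,0,0]]])

```text
time: 5.88
position: [0.6084, 0.0093, 0.2633]
tool_rot: [-0.066, 0.998, -0.0, 0.001]
ft_force: [-1.1, 1.3, 9.6]
grip_width: 0.0001
grip_force: 4.1
```

```bash
cat >> h.py <<'E'
def front(n="scene"):
    c=camera(n);W=cloud(c);im=c["pixels"];q=W[...,:2]-O
    x=q@EX;y=q@EY
    m=(abs(W[...,2]-.103)<.005)&(x<.055)&(x>-.2)&(abs(y)<.24)&((y<-.06)|(y>.11))&(im[...,2]>60)&(im[...,0]<70)
    print(n,"front top x mm",m.sum(),np.percentile(x[m]*1000,[5,50,95]).round(1) if m.any() else None);return c
E
python3 - <<'E'
from h import *
tc();front();front("side")
E
```

```text
t 5.88 tip in counter mm [40.6 33.6 81.3] tooly [-0.131  0.991 -0.001] yawerr deg 0.02 F [-1.1  1.3  9.6]
scene front top x mm 1092 [-32.  -17.9  39. ]
side front top x mm 915 [-33.3 -24.   35.1]
```

The drawer has kicked out about 34 mm, with its front now at −33…−16 mm. I'll lift off the catch so the tip stays in the channel at z ≈ 93.5 mm, then move toward the front's rear face.

move_arm(commands=[[[0,0,-0.1,0,0,0],[0,0,-0.2,0,0,0],[0,0,-0.31,0,0,0],[0,0,-0.31,0,0,0],[0.25,0,-0.31,0,0,0],[0.5,0,-0.31,0,0,0],[0.7,0,-0.31,0,0,0],[0.9,0,-0.31,0,0,0],[0.9,0,-0.31,0,0,0]]])

```text
time: 7.1
position: [0.5718, 0.0047, 0.275]
tool_rot: [-0.065, 0.998, 0.0, -0.0]
ft_force: [0.3, 0.0, 0.3]
grip_width: 0.0003
grip_force: 0.0
```

```bash
python3 - <<'E'
from h import *
tc();front();front("side")
E
```

```text
t 7.1 tip in counter mm [ 3.4 34.1 93. ] tooly [-0.131  0.991  0.   ] yawerr deg 0.0 F [0.29 0.02 0.35]
scene front top x mm 1217 [-31.7 -17.8  36.7]
side front top x mm 900 [-33.3 -24.2  34.8]
```

move_arm(commands=[[[0.08,0,0,0,0,0],[0.16,0,0,0,0,0],[0.24,0,0,0,0,0],[0.32,0,0,0,0,0],[0.4,0,0,0,0,0],[0.5,0,0,0,0,0],[0.6,0,0,0,0,0],[0.7,0,0,0,0,0],[0.8,0,0,0,0,0],[0.9,0,0,0,0,0]]])

```text
time: 8.45
position: [0.5365, 0.0, 0.275]
tool_rot: [-0.066, 0.998, 0.0, 0.0]
ft_force: [1.3, 0.6, -0.9]
grip_width: 0.0007
grip_force: 0.6
```

move_arm(commands=[[[0.1,0,0,0,0,0],[0.22,0,0,0,0,0],[0.35,0,0,0,0,0],[0.48,0,0,0,0,0],[0.61,0,0,0,0,0],[0.74,0,0,0,0,0],[0.87,0,0,0,0,0],[1.0,0,0,0,0,0],[1.1,0,0,0,0,0],[1.2,0,0,0,0,0],[1.3,0,0,0,0,0],[1.36,0,0,0,0,0]]])

```text
time: 9.95
position: [0.4826, -0.0071, 0.2749]
tool_rot: [-0.066, 0.998, -0.0, -0.0]
ft_force: [2.0, 1.9, 0.5]
grip_width: 0.0007
grip_force: 0.5
```

```bash
python3 - <<'E'
from h import *
tc();front();front("side")
E
```

```text
t 9.95 tip in counter mm [-86.6  34.   92.9] tooly [-0.131  0.991 -0.   ] yawerr deg 0.03 F [2.   1.89 0.47]
scene front top x mm 1173 [-114.1 -100.3   38.1]
side front top x mm 1012 [-116.3 -106.8   39.2]
```

move_arm(commands=[[[0.06,0,0,0,0,0],[0.12,0,0,0,0,0],[0.18,0,0,0,0,0],[0.24,0,0,0,0,0],[0.3,0,0,0,0,0],[0.36,0,0,0,0,0],[0.42,0,0,0,0,0],[0.47,0,0,0,0,0],[0.52,0,0,0,0,0],[0.56,0,0,0,0,0],[0.59,0,0,0,0,0],[0.59,0,0,0,0,0]]])

```text
time: 11.55
position: [0.4593, -0.0101, 0.275]
tool_rot: [-0.066, 0.998, 0.0, -0.0]
ft_force: [0.3, -0.8, 0.3]
grip_width: 0.0006
grip_force: 0.2
```

```bash
python3 - <<'E'
from h import *
tc();front();front("side")
E
```

```text
t 11.55 tip in counter mm [-110.1   34.1   93. ] tooly [-0.131  0.991  0.   ] yawerr deg 0.01 F [ 0.3  -0.76  0.26]
scene front top x mm 1163 [-137.2 -124.2   38.7]
side front top x mm 1077 [-140.  -130.3   36.4]
```

The drawer is open about 138 mm. Backing off the front, then lifting clear.

move_arm(commands=[[[-0.15,0,0,0,0,0],[-0.3,0,0,0,0,0],[-0.3,0,-0.4,0,0,0],[-0.3,0,-1.2,0,0,0],[-0.3,0,-2.2,0,0,0],[-0.3,0,-3.0,0,0,0],[-0.3,0,-3.0,0,0,0]]])

```text
time: 12.52
position: [0.4723, -0.0086, 0.3973]
tool_rot: [-0.066, 0.998, -0.001, 0.003]
ft_force: [0.4, 0.1, -0.6]
grip_width: 0.0005
grip_force: 0.0
```

```bash
python3 - <<'E'
from h import *
tc();c=front();front("side");cv2.imwrite("pics/s2.png",c["pixels"])
E
```

```text
t 12.53 tip in counter mm [-95.8  33.4 215.3] tooly [-0.131  0.991 -0.002] yawerr deg 0.04 F [ 0.43  0.1  -0.63]
scene front top x mm 1206 [-137.5 -124.4   36.8]
side front top x mm 1061 [-139.9 -129.8   36. ]
```

View pics/s2.png

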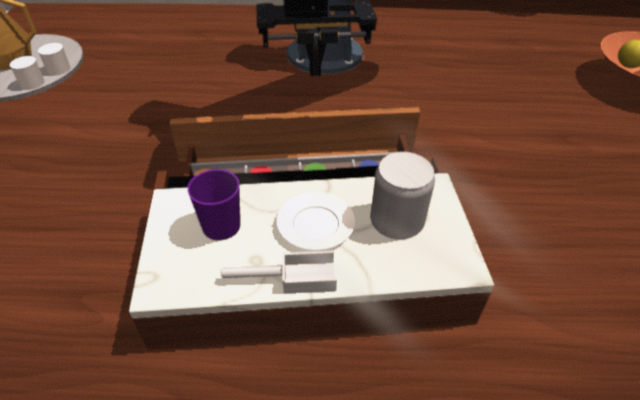

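The drawer is fully open with its front at rows 110–160. Cup (216,205), saucer (316,222) and canister (402,195) haven't moved, and the arm is clear.

```bash
python3 -c "
from rig import *
print(hand_in())"
```

```text
the job is handed in; nothing more can be done
None
```

I found and pressed the catch, drew the drawer out to about 138 of its 140 mm and let go without disturbing the cup, saucer or canister, then handed the job in at about 12.5 s; no verdict came back.

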